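Stack the spacers on the trimmer's cutter spindle

TASK

Thread the three loose aluminium spacers onto the upright spindle of the green cutter head, the largest first, then the medium one, the smallest on top. Feel for the spindle rather than forcing anything, and gently press the finished stack down until the dark thrust collar under it sits fully home on the head and the spacers lie flat on one another. Then let go, and leave the other things on the bench alone.

Things in the scene. Friction and masses are not known exactly. Their poses are not given: they have to be found in the camera images.
- head: Green-painted cutter head of a board trimmer, fixed on the bench: block 130 x 110 x 32 mm (x, y, z) carrying a round dark steel boss 72 mm across, its top 40 mm up. Origin: centre of its underside, on the bench; z up. Head, spindle, collar and spacers must not be pressed on one another with more than 35 N
- nominal_tip (a point): Point fixed to the head 107 mm straight above its origin, level with the flat tip of the spindle. The upright steel spindle is 16 mm in diameter up to 3 mm below the tip, then a chamfer narrowing evenly to 12 mm at the flat tip. It sits in an eccentric adjuster: its axis stands 4 to 6 mm to one side of this point, in any direction; the offset does not change and is not measured: find it by feel
- collar (a joint): Dark steel thrust collar on the spindle, 56 mm across, 8 mm thick. Value: height of its underside above the boss (m); 0 = fully home (its top then 48 mm above the head's origin), largest 0.011. It starts 6 to 10 mm up, held by a friction brake: it slides down only under about 8 N and stays where left; the spacers' weight does not move it
- spacer_large: Large aluminium spacer ring, outside diameter 62 mm, bore 18 mm, 16 mm tall, about 120 g, lying flat on the bench. Origin: centre of its underside; z along the bore, up
- spacer_medium: Medium aluminium spacer ring, outside diameter 50 mm, bore 18 mm, 14 mm tall, about 65 g, lying flat on the bench. Origin: centre of its underside
- spacer_small: Small aluminium spacer ring, outside diameter 38 mm, bore 18 mm, 12 mm tall, about 30 g, lying flat on the bench. Origin: centre of its underside
- paperweight: Bystander: solid dark steel disc weight, 42 mm across, 26 mm tall, no bore. Origin: centre of its underside
- screwdriver: Bystander: screwdriver with black handle, 170 mm long along its x, lying. Origin: under its middle
- bone_folder: Bystander: ivory-coloured flat folding tool, 140 x 22 x 5 mm, lying among the spacers. Origin: centre of its underside
- jar: Bystander: jar 60 mm across, 85 mm tall. Origin: centre of its underside
- eraser: Bystander: white eraser 55 x 24 x 13 mm. Origin: centre of its underside
- tape_dispenser: Bystander: round orange tape dispenser, 90 mm across, 35 mm tall, with a black tongue along its +x. Origin: under the centre of the round part
- spatula: Bystander: small spatula with red handle, 180 mm long, lying. Origin: under its middle

How it is judged:
On the way, in this order (a step that is already met when the one before it is completed fails the run):
1. the large spacer is threaded on the spindle, past its nose (horizontal distance between spacer_large and head below 0.008 m and z of spacer_large in the frame of head between 0.044 and 0.064 m), for 0.2 s.
2. the medium spacer is threaded on the spindle, past its nose (horizontal distance between spacer_medium and head below 0.008 m and z of spacer_medium in the frame of head between 0.06 and 0.08 m), for 0.2 s.
3. the small spacer is threaded on the spindle, past its nose (horizontal distance between spacer_small and head below 0.008 m and z of spacer_small in the frame of head between 0.074 and 0.094 m), for 0.2 s.
At the end, for the whole second after the job is handed in: The three spacers are on the spindle (each within 8 mm of the head's origin seen from above), large at 48 mm, medium at 64 mm and small at 78 mm above the head's origin (undersides, each within 2.5 mm), level within 0.06 rad, at rest and released, with the thrust collar home (joint below 1.5 mm) (value of joint collar below 0.0015 m and horizontal distance between each of spacer_large, spacer_medium, spacer_small and head below 0.008 m and z of spacer_large in the frame of head between 0.0455 and 0.0505 m and angle between each of spacer_large, spacer_medium, spacer_small's own z axis and vertical below 0.06 rad and linear speed of each of spacer_large, spacer_medium, spacer_small below 0.01 m/s and z of spacer_medium in the frame of head between 0.0615 and 0.0665 m and z of spacer_small in the frame of head between 0.0755 and 0.0805 m); the robot touches nothing.
It fails at once if a spacer is forced against the head, its spindle or collar with more than 35 N (contact force between any of spacer_large, spacer_medium, spacer_small and head above 35 N).
It fails at once if the robot presses on the head itself with more than 35 N (contact force between any of the arm, the fingers and head above 35 N).
It fails at once if a bystander is moved more than 25 mm (distance of any of paperweight, screwdriver, bone_folder, jar, eraser, tape_dispenser, spatula from where it was at the start of the episode above 0.025 m).
It also fails if it takes over 72 s, if anything falls off the work surface, if the arm or the gripper's body presses on something with over 40 N, if the wrist force passes 120 N, or if a joint passes its speed limit or range.

ROBOT

A 6-joint arm with a two-finger parallel gripper is mounted at the origin on the work surface. World frame = base frame: x ahead of the robot, y to its left, z up, the work surface at z = 0. Lengths are in m, angles in rad, forces in N, time in s.
With the tool pointing down it reaches from about 0.325 to 0.875 m from the base axis. Payload 4.4 kg.
Tool frame: the origin (TCP) lies between the finger pads; the fingertips stand 17 mm ahead of it and the grasp point (between the pads) lies 2 mm behind it; z points along the fingers, y is the line along which they close (so a half turn about z gives the same grasp; the last joint's range is limited). The gripper opens to 85 mm and grips with 20 to 120 N. Pads are 22 mm wide; open, the fingers measure 114 mm over their backs; the gripper's body (76 mm by 85 mm) begins 54 mm behind the grasp point. The pads swing forward as they close: fully open they stand 13 mm farther back than shut.
Start: joints at [0.991, 0.207, 1.542, -0, 1.393, -0.15], TCP at [0.24, 0.523, 0.248] pointing down, gripper open.
Joint ranges: [-2.73, 2.73], [-0.86, 2.22], [0.23, 2.46], [-1.11, 4.25], [0.08, 2.63], [-2.82, 2.82]. Speed limits (rad/s): [2.79, 2.79, 3.14, 3.14, 3.14, 3.14].

INTERFACE

Orientations are given as a unit quaternion [x, y, z, w].
In Python, from plant import robot gives the robot as it stands.
- The arm moves only by the shell command python3 -m jog 'ROWS' [OPENING] [FORCE]. ROWS is text: rows parted by semicolons, each of 6 numbers parted by spaces: the shift along the tool's x, y, z in mm, then the turn, a rotation vector about the tool's x, y, z in degrees. A call has 1 to 20 rows; each row is the pose to reach, as a shift and turn from the pose commanded when the call began, along the tool's axes at that moment; what a row does not reach only later rows make up. A row lasts 1/10 s, in which the tool goes at most 50 mm and 8.59 degrees, less where a joint would pass 70% of its speed; a pose out of reach is approached as far as the arm can. A call with a gripper value outside its range is refused whole. OPENING is the finger opening in mm, from 0 to 85.4, set as the call begins (- or left out, the last holds). The fingers move at their own pace and stop on an object; FORCE is the grip in N (left out, the last holds). Time passes only in rows, so rows that repeat a pose let the fingers close. It gives the time, the measured TCP pose, the force, the opening and the grip force at its end, in the units of the state.
- robot.read_state(): the state, without advancing time (a new reading comes with each control period).
- robot.snapshot(name): name is "scene" or "top" or "wrist"; returns (picture, depth): 420x560x3 uint8, red, green, blue; 420x560 float32, m along the optical axis (not along the pixel's ray), 0 where there is no reading.
- robot.camera_info(name): a dict with "K" (3x3 intrinsics, pixels), "rvec" (rotation vector, rad) and "tvec" (3), from world to camera coordinates, as OpenCV has them. Camera axes: x right, y down, z forward; pixel columns grow to the right and rows downward; lengths in m; the calibration is good to about 2 mm. The wrist camera is an equidistant fisheye: a pixel r from the principal point sees the ray r / f radians off the axis. A picture is of the moment at which its call begins: read the wrist's pose just before it. camera_info takes no time and is no camera call; for the wrist camera it gives the pose at the moment of the call.
- robot.job_done(): hands the job in; it is judged then, once.
The state is a dict: "time": time; "qpos": joint angles; "joint_vel": joint speeds; "effort": joint torques, N m; "position": TCP position; "orientation": TCP orientation; "wrist_force": force on the tool from outside, world axes, zero at the start; "moment": the same for the moment, N m; "opening": finger opening in m; "finger_force": force on a finger pad.
Only numpy, scipy, OpenCV 4.12 (cv2) and the standard library are available. Lean on these libraries where they do the work, as an engineer would, in place of code of your own. Each camera call takes 0.05 s, during which the arm holds its last target. There are 200 camera calls.

## Working session

There is one attempt and no reset: what is moved stays moved. The work goes in short steps, Python scripts to look and compute and a shell command to move; the robot and the scene stay as the last step left them, time stands still between calls to the robot, and variables do not carry over. Pictures are saved under pics/ and viewed, at most 10 in all, crops included, and the job is handed in when it is done.

```bash
ls; mkdir -p pics; python3 - <<'E'
from plant import robot
import cv2,numpy as np
s=robot.read_state()
for k in s: print(k,np.round(s[k],3))
for n in("top","scene"):
    c=robot.camera_info(n);print(n,{k:np.round(v,3).tolist() for k,v in c.items()})
    p,d=robot.snapshot(n);cv2.imwrite(f"pics/{n}1.png",p[:,:,::-1]);np.save(f"pics/{n}1.npy",d)
E
```

```text
pics
time 0.0
qpos [ 0.991  0.207  1.543 -0.     1.394 -0.15 ]
joint_vel [ 0.001  0.001  0.001 -0.001 -0.001 -0.002]
effort [ 1.0000e-03 -3.8304e+01 -2.9160e+01 -0.0000e+00  1.1000e-02 -0.0000e+00]
position [0.239 0.522 0.247]
orientation [ 0.213  0.977 -0.001 -0.   ]
wrist_force [ 0.586 -0.198 -0.619]
moment [-0.031  0.028 -0.008]
finger_force 0.0
opening 0.085
top {'K': [[519.326, 0.0, 273.748], [0.0, 519.326, 208.665], [0.0, 0.0, 1.0]], 'rvec': [2.158, -2.19, 0.119], 'tvec': [-0.012, 0.566, 1.216]}
scene {'K': [[546.861, 0.0, 282.581], [0.0, 546.861, 212.101], [0.0, 0.0, 1.0]], 'rvec': [2.134, 0.544, -0.306], 'tvec': [-0.498, -0.082, 1.679]}
```

View pics/top1.png

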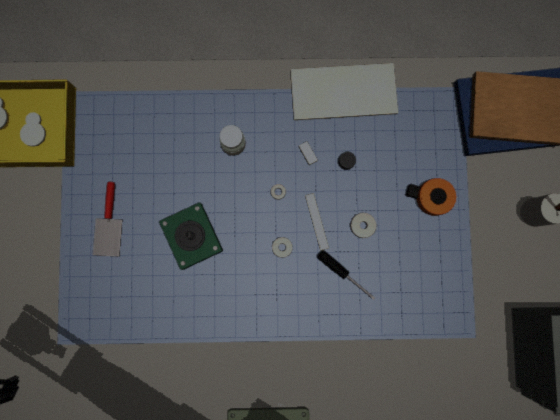

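View pics/scene1.png

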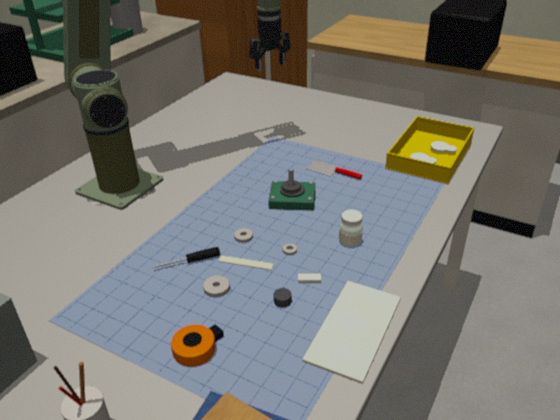

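Top view: head (190,236), small ring (278,192), medium (282,247), large (363,225). The bone folder is at (317,221) between them and the screwdriver at (345,270). Next I'll cast rays for the positions.

```bash
cat > h.py <<'E'
import numpy as np,cv2
from plant import robot
def pose(c): 
    R=cv2.Rodrigues(np.array(c["rvec"],float))[0]; return R,-R.T@np.array(c["tvec"],float)
def ray(c,u,v,fish=False):
    K=np.array(c["K"]);x=(u-K[0,2])/K[0,0];y=(v-K[1,2])/K[1,1]
    if fish:
        r=np.hypot(x,y);k=np.sin(r)/max(r,1e-9);d=np.array([x*k,y*k,np.cos(r)])
    else: d=np.array([x,y,1.])
    R,C=pose(c);return C,R.T@d
def onplane(c,u,v,z,fish=False):
    C,d=ray(c,u,v,fish);return C+d*(z-C[2])/d[2]
E
python3 - <<'E'
from h import *
c=robot.camera_info("top");p=cv2.imread("pics/top1.png");d=np.load("pics/top1.npy")
R,C=pose(c);print("cam",C.round(3))
hsv=cv2.cvtColor(p,cv2.COLOR_BGR2HSV)
def blob(m,u,v,r):
    w=np.zeros_like(m);cv2.circle(w,(u,v),r,255,-1);m=m&w
    cs,_=cv2.findContours(m,cv2.RETR_EXTERNAL,cv2.CHAIN_APPROX_NONE);return max(cs,key=cv2.contourArea)
# low saturation = rings
lo=cv2.inRange(hsv,(0,0,110),(179,60,255))
for n,u,v,r,z,D in(("L",363,225,18,.016,62),("M",282,247,16,.014,50),("S",278,192,13,.012,38)):
    k=blob(lo,u,v,r);(cx,cy),(a,b),_=cv2.fitEllipse(cv2.convexHull(k));q=onplane(c,cx,cy,z)
    print(n,cx,cy,a,b,"expect",519*D/1e3/(C[2]-z),q.round(4))
g=cv2.inRange(hsv,(45,90,20),(90,255,255));k=blob(g,190,236,45)
rc=cv2.minAreaRect(k);print("head",rc,[onplane(c,*b,.032).round(4).tolist() for b in cv2.boxPoints(rc)],onplane(c,*rc[0],.032).round(4))
for n,lo_,hi,u,v,z in(("folder",(10,0,110),(40,130,255),317,221,.005),("screw",(0,0,0),(179,255,60),333,263,.02)):
    k=blob(cv2.inRange(hsv,lo_,hi),u,v,34);rc=cv2.minAreaRect(k);print(n,rc,[onplane(c,*b,z).round(3).tolist() for b in cv2.boxPoints(rc)])
print(onplane(c,372,297,.005))
cv2.imwrite("pics/crop.png",cv2.resize(p[150:300,140:400],None,fx=3,fy=3,interpolation=cv2.INTER_CUBIC))
E
```

```text
cam [ 0.441 -0.008  1.266]
L 363.0 225.0 35.66707229614258 35.66707229614258 expect 25.73771168381661 [ 0.5242 -0.2356  0.016 ]
M 282.0 247.0 31.700027465820312 31.700027465820312 expect 20.723068229363484 [ 0.4741 -0.0391  0.014 ]
S 278.0 192.0 25.84847640991211 25.84847640991211 expect 15.724417543901662 [ 0.6079 -0.0316  0.012 ]
head ((190.39755249023438, 235.77804565429688), (53.569602966308594, 45.74718475341797), 65.224853515625) [[0.5395, 0.2543, 0.032], [0.5841, 0.1556, 0.032], [0.4674, 0.1026, 0.032], [0.4238, 0.2007, 0.032]] [0.5034 0.1783 0.032 ]
folder ((320.0, 249.0), (0.0, 0.0), 0.0) [[0.468, -0.131, 0.005], [0.468, -0.131, 0.005], [0.468, -0.131, 0.005], [0.468, -0.131, 0.005]]
screw ((332.53277587890625, 263.8606262207031), (36.49051284790039, 10.114913940429688), 39.80556869506836) [[0.451, -0.118, 0.02], [0.469, -0.134, 0.02], [0.413, -0.2, 0.02], [0.395, -0.184, 0.02]]
[ 0.35127561 -0.25368193  0.005     ]
```

View pics/crop.png

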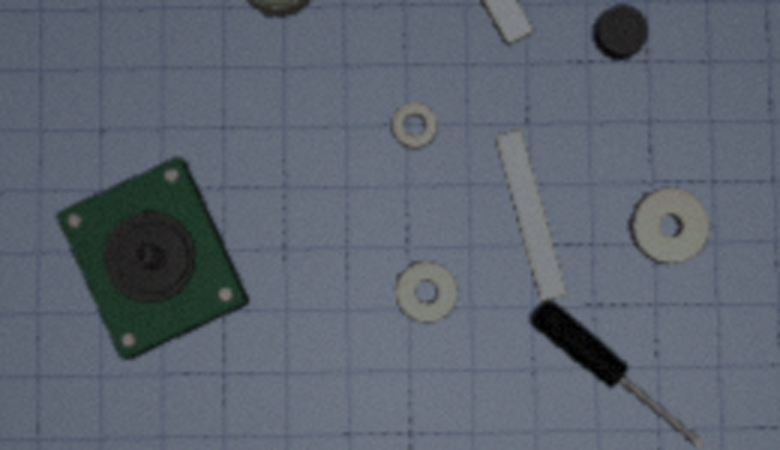

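```bash
python3 - <<'E'
from h import *
c=robot.camera_info("top");p=cv2.imread("pics/top1.png")
C=pose(c)[1]
f=cv2.GaussianBlur(cv2.resize(p,None,fx=4,fy=4,interpolation=cv2.INTER_CUBIC),(0,0),3).astype(int)
w=(f[:,:,2]-f[:,:,0]); print("mat",w[4*220,4*250],"ring",[w[4*225,4*(363+8)],w[4*247,4*(282+6)],w[4*192,4*(278+5)]])
m=((w>-6)&(f.sum(2)>180)).astype(np.uint8)
def fit(u,v,r):
    k=np.zeros_like(m);cv2.circle(k,(4*u,4*v),4*r,1,-1)
    cs,_=cv2.findContours(m&k,cv2.RETR_EXTERNAL,cv2.CHAIN_APPROX_NONE);return max(cs,key=cv2.contourArea)
for n,u,v,r,z,D in(("L",363,225,18,.016,62),("M",282,247,15,.014,50),("S",278,192,13,.012,38)):
    k=fit(u,v,r);(cx,cy),(a,b),_=cv2.fitEllipse(k);q=onplane(c,cx/4-.375,cy/4-.375,z)
    print(n,cx/4,cy/4,a/4,b/4,"expect",519*D/1e3/(C[2]-z),q.round(4))
k=fit(317,221,33);rc=cv2.minAreaRect(k);print("folder",[onplane(c,*(b/4),.005).round(3).tolist() for b in cv2.boxPoints(rc)])
E
```

```text
mat -22 ring [np.int64(9), np.int64(5), np.int64(7)]
L 363.3546447753906 225.24798583984375 25.040794372558594 25.85536766052246 expect 25.73771168381661 [ 0.5245 -0.2356  0.016 ]
M 282.10003662109375 247.2420196533203 19.97300148010254 20.153900146484375 expect 20.723068229363484 [ 0.4744 -0.0385  0.014 ]
S 278.1268310546875 191.6113739013672 14.963269233703613 15.185173034667969 expect 15.724417543901662 [ 0.6098 -0.0311  0.012 ]
folder [[0.599, -0.098, 0.005], [0.605, -0.119, 0.005], [0.467, -0.153, 0.005], [0.462, -0.133, 0.005]]
```

```bash
python3 -m jog '-192 -102 30 0 0 65.4; -383 -204 30 0 0 65.4; -383 -204 30 0 0 65.4; -383 -204 30 0 0 65.4; -383 -204 30 0 0 65.4; -383 -204 30 0 0 65.4; -383 -204 30 0 0 65.4; -383 -204 30 0 0 65.4; -383 -204 30 0 0 65.4;-383 -204 30 0 0 65.4;-383 -204 30 0 0 65.4;-383 -204 30 0 0 65.4;-383 -204 30 0 0 65.4' 85
python3 - <<'E'
from h import *
c=robot.camera_info("wrist");R,C=pose(c);s=robot.read_state()
print("cam",C.round(4),"axis",R[2].round(3),np.round(s["position"],4),np.round(s["orientation"],4),np.array(c["K"]).round(1).tolist())
p,d=robot.snapshot("wrist");cv2.imwrite("pics/w1.png",p[:,:,::-1]);np.save("pics/w1.npy",d)
E
```

```text
time: 1.4
position: [0.5019, 0.1788, 0.2182]
orientation: [0.707, 0.708, -0.0, -0.0]
wrist_force: [0.2, -1.2, -0.2]
opening: 0.085
finger_force: 0.0
cam [0.5014 0.2575 0.3439] axis [ 0.    -0.306 -0.952] [0.5019 0.1788 0.2182] [ 7.065e-01  7.077e-01 -1.000e-04 -2.000e-04] [[325.2, 0.0, 278.9], [0.0, 325.2, 209.5], [0.0, 0.0, 1.0]]
```

View pics/w1.png

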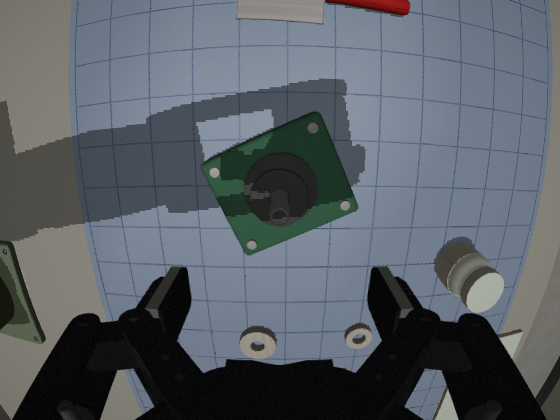

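Screw caps are at (313,128), (214,173), (345,206) and (251,245), and the spindle tip is near (279,215). I'll refine these.

```bash
python3 - <<'E'
from h import *
c=robot.camera_info("wrist");p=cv2.imread("pics/w1.png");d=np.load("pics/w1.npy")
g=cv2.cvtColor(p,cv2.COLOR_BGR2GRAY);P=[]
hsv=cv2.cvtColor(p,cv2.COLOR_BGR2HSV)
for u,v in((313,128),(214,173),(345,206),(251,245)):
    w=((hsv[v-7:v+8,u-7:u+8,1]<70)*(g[v-7:v+8,u-7:u+8]>90)).astype(np.uint8)
    M=cv2.moments(w,True);q=onplane(c,u-7+M['m10']/M['m00'],v-7+M['m01']/M['m00'],.032,True);P.append(q[:2]);print(M['m00'],q.round(4))
P=np.array(P);print("ctr",P.mean(0).round(4),(P[0]+P[3])/2,(P[1]+P[2])/2)
for u,v in((279,214),(279,216),(281,216)): print(onplane(c,u,v,.107,True).round(4),d[v,u])
R,C=pose(c);print("depth of tip plane",(R@(np.array([.503,.178,.107])-C))[2])
print(np.round(d[205:226:2,268:292:2],3))
k=p[150:240,230:330].astype(float)*2.2
cv2.imwrite("pics/w1c.png",cv2.resize(np.clip(k,0,255).astype(np.uint8),None,fx=6,fy=6,interpolation=cv2.INTER_CUBIC))
E
```

```text
10.0 [0.5327 0.2412 0.032 ]
91.0 [0.4373 0.196  0.032 ]
82.0 [0.5689 0.1614 0.032 ]
76.0 [0.4727 0.1179 0.032 ]
ctr [0.5029 0.1791] [0.50269499 0.17954873] [0.50305351 0.17868356]
[0.5016 0.1778 0.107 ] 0.30444872
[0.5016 0.1761 0.107 ] 0.3053269
[0.5032 0.1761 0.107 ] 0.30425006
depth of tip plane 0.2499233071422743
[[0.3   0.272 0.261 0.257 0.255 0.255 0.255 0.255 0.257 0.263 0.301 0.302]
 [0.303 0.264 0.255 0.253 0.251 0.25  0.25  0.251 0.253 0.257 0.268 0.302]
 [0.302 0.258 0.251 0.25  0.25  0.249 0.249 0.249 0.251 0.253 0.262 0.302]
 [0.302 0.251 0.25  0.249 0.304 0.302 0.303 0.304 0.25  0.25  0.257 0.303]
 [0.304 0.252 0.251 0.304 0.303 0.303 0.304 0.304 0.303 0.25  0.253 0.304]
 [0.304 0.252 0.304 0.306 0.305 0.304 0.304 0.305 0.305 0.304 0.252 0.304]
 [0.303 0.252 0.305 0.305 0.305 0.304 0.305 0.306 0.306 0.304 0.254 0.305]
 [0.305 0.254 0.305 0.305 0.306 0.306 0.305 0.306 0.305 0.305 0.254 0.306]
 [0.307 0.305 0.252 0.306 0.306 0.306 0.307 0.306 0.306 0.254 0.306 0.305]
 [0.306 0.307 0.305 0.253 0.305 0.306 0.307 0.306 0.253 0.308 0.307 0.307]
 [0.332 0.309 0.308 0.307 0.255 0.256 0.256 0.308 0.308 0.308 0.331 0.333]]
```

View pics/w1c.png

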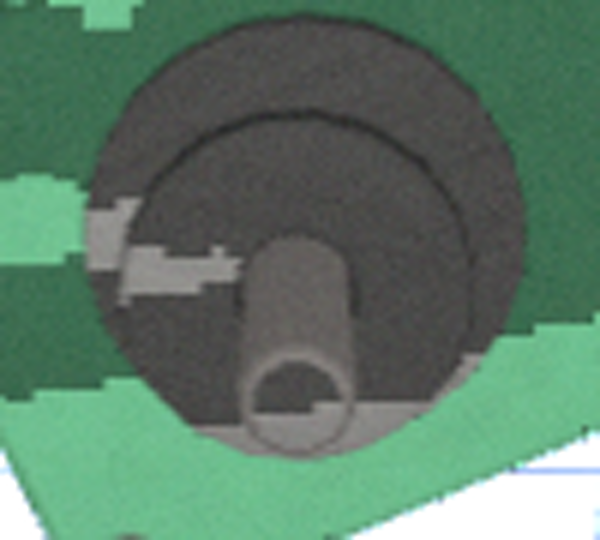

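The visible spindle top is centred at about pixel (279.8,217.8), near world (0.502,0.1745), roughly 4.6 mm from the head centre. That fits the stated offset. Now I'll go over the large spacer and re-measure it.

```bash
python3 -m jog '-50 3 0 0 0 0;-100 6 0 0 0 0;-150 9 0 0 0 0;-200 11 0 0 0 0;-250 14 0 0 0 0;-300 17 0 0 0 0;-350 20 0 0 0 0;-400 22.6 0 0 0 0;-414.4 22.6 0 0 0 0;-414.4 22.6 0 0 0 0;-414.4 22.6 0 0 0 0;-414.4 22.6 0 0 0 0;-414.4 22.6 0 0 0 0'
cat >> h.py <<'E'
def rings(name,show=True):
    c=robot.camera_info("wrist");s=robot.read_state();p,d=robot.snapshot("wrist");p=p[:,:,::-1].copy();cv2.imwrite(f"pics/{name}.png",p)
    print("tcp",np.round(s["position"],4))
    f=cv2.GaussianBlur(p,(0,0),1).astype(int);m=((f[:,:,2]-f[:,:,0]>-8)&(f.sum(2)>200)).astype(np.uint8)
    cs,h=cv2.findContours(m,cv2.RETR_CCOMP,cv2.CHAIN_APPROX_NONE)
    for i,k in enumerate(cs):
        if h[0][i][3]<0 or not 60<cv2.contourArea(k)<4000: continue
        o=cs[h[0][i][3]]
        if cv2.contourArea(o)>20000: continue
        for z in(.016,.014,.012):
            Q=np.array([onplane(c,u,v,z,True)[:2]*1000 for u,v in o[:,0]],np.float32);(x,y),r=cv2.minEnclosingCircle(Q)
            q=np.array([onplane(c,u,v,z,True)[:2]*1000 for u,v in k[:,0]],np.float32);(x2,y2),r2=cv2.minEnclosingCircle(q)
            print("z",z,"outer",round(x,1),round(y,1),"D",round(2*r,1),"bore",round(x2,1),round(y2,1),round(2*r2,1))
E
python3 -c "from h import *;rings('w2')"
```

```text
time: 2.75
position: [0.5253, -0.2347, 0.2183]
orientation: [0.706, 0.708, 0.0, -0.0]
wrist_force: [-0.1, 0.7, 0.1]
opening: 0.0853
finger_force: 0.0
tcp [ 0.5253 -0.2347  0.2183]
z 0.016 outer 592.1 -427.8 D 99.8 bore 593.0 -430.6 48.8
z 0.014 outer 592.5 -429.5 D 100.4 bore 593.4 -432.2 49.1
z 0.012 outer 592.9 -431.1 D 101.0 bore 593.8 -433.9 49.4
z 0.016 outer 523.4 -235.9 D 61.9 bore 523.9 -236.0 19.8
z 0.014 outer 523.4 -236.4 D 62.3 bore 523.9 -236.4 19.9
z 0.012 outer 523.4 -236.9 D 62.7 bore 523.9 -236.9 20.0
```

View pics/w2.png

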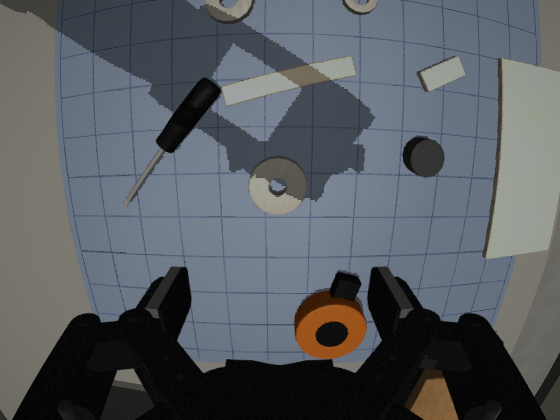

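Large spacer is centred at pixel (278,185), world (523.5,-236.0) mm. I'll measure fingertip depth from the depth image (inner tips near (180,270) and (380,270)).

```bash
python3 - <<'E'
from h import *
c=robot.camera_info("wrist");s=robot.read_state();p,d=robot.snapshot("wrist")
T=np.array(s["position"]);R,C=pose(c)
for n,u0,u1 in(("l",110,200),("r",360,450)):
    L=[]
    for v in range(255,345):
        for u in range(u0,u1):
            if 0<d[v,u]<.2:
                _,r=ray(c,u,v,True);r=r*d[v,u]/(R@r)[2];L.append(np.r_[C+r-T,u,v])
    L=np.array(L);L[:,:3]*=1000
    print(n,len(L),L[np.argsort(L[:,2])[[5,20,50]]].round(1).tolist(), "x range",L[:,0].min().round(1),L[:,0].max().round(1),"y",L[:,1].min().round(1),L[:,1].max().round(1))
E
```

```text
l 4090 [[-43.2, 3.3, -3.9, 188.0, 278.0], [-43.1, 9.3, -2.6, 186.0, 268.0], [-42.8, -2.5, -1.6, 189.0, 291.0]] x range -63.5 -28.4 y -11.2 18.7
r 4135 [[41.9, 1.4, -3.5, 369.0, 282.0], [42.1, -4.9, -2.8, 368.0, 294.0], [42.2, -4.5, -1.3, 369.0, 295.0]] x range 27.8 62.0 y -11.1 18.6
```

```bash
python3 -m jog '-1.3 -1.8 40 0 0 0;-1.3 -1.8 85 0 0 0;-1.3 -1.8 130 0 0 0;-1.3 -1.8 165 0 0 0;-1.3 -1.8 190 0 0 0;-1.3 -1.8 200 0 0 0;-1.3 -1.8 203 0 0 0;-1.3 -1.8 203.5 0 0 0;-1.3 -1.8 203.5 0 0 0;-1.3 -1.8 203.5 0 0 0' 85 && python3 -m jog '0 0 0 0 0 0;0 0 0 0 0 0;0 0 0 0 0 0;0 0 0 0 0 0;0 0 0 0 0 0;0 0 0 0 0 0;0 0 0 0 0 0;0 0 0 0 0 0' 55 40
```

```text
time: 3.85
position: [0.5247, -0.2388, 0.0166]
orientation: [0.707, 0.707, 0.0, 0.002]
wrist_force: [0.6, -0.4, 0.1]
opening: 0.085
finger_force: 0.0
time: 4.65
position: [0.5239, -0.2385, 0.0164]
orientation: [0.707, 0.707, 0.0, 0.001]
wrist_force: [-2.4, 0.3, 7.0]
opening: 0.0607
finger_force: 41.8
```

```bash
python3 -m jog '0 0 -10 0 0 0;0 0 -50 0 0 0;0 0 -100 0 0 0;0 0 -150 0 0 0;0 0 -180 0 0 0;0 0 -180 0 0 0;0 0 -180 0 0 0;0 0 -180 0 0 0;0 0 -180 0 0 0'
cat >> h.py <<'E'
def held(name,D,hh):
    """points of bright ring top between the fingers, relative to TCP (mm)"""
    c=robot.camera_info("wrist");s=robot.read_state();p,d=robot.snapshot("wrist");cv2.imwrite(f"pics/{name}.png",p[:,:,::-1])
    T=np.array(s["position"]);R,C=pose(c);g=p.astype(int)
    print("tcp",T.round(4),"F",np.round(s["wrist_force"],1),"open",round(s["opening"],4))
    L=[]
    for v in range(200,360):
        for u in range(180,380):
            if 0<d[v,u]<.2 and g[v,u].sum()>170:
                _,r=ray(c,u,v,True);L.append(np.r_[C+r*d[v,u]/(R@r)[2]-T,u,v])
    L=np.array(L);L[:,:3]*=1000
    zt=np.median(L[:,2]);t=L[abs(L[:,2]-zt)<3]
    (x,y),r=cv2.minEnclosingCircle(t[:,:2].astype(np.float32))
    print(len(L),"top z rel tcp",zt.round(1),"circle",round(x,1),round(y,1),"D",round(2*r,1),"x",np.percentile(t[:,0],[1,99]).round(1),"y",np.percentile(t[:,1],[1,99]).round(1),"z tilt",np.linalg.lstsq(np.c_[t[:,:2],np.ones(len(t))],t[:,2],rcond=None)[0].round(3))
    return L
E
python3 -c "
from h import *
held('h1',62,16)"
```

```text
time: 5.55
position: [0.5219, -0.2371, 0.1922]
orientation: [0.707, 0.707, -0.001, -0.002]
wrist_force: [-0.9, 0.9, -2.6]
opening: 0.061
finger_force: 44.3
tcp [ 0.5219 -0.2371  0.1922] F [-0.9  0.9 -2.6] open 0.061
11238 top z rel tcp -0.5 circle -0.6 7.0 D 88.3 x [-28.9  27.9] y [-25.5  31.3] z tilt [-0.004  0.003 -0.491]
```

View pics/h1.png

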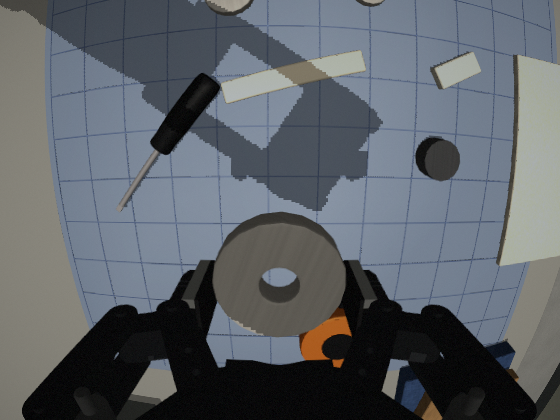

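The ring is held level at pixel (280,275), with its bore at about (280,285). I'll compute the bore centre relative to the TCP and refine the spindle position.

```bash
cat >> h.py <<'E'
def bore(name):
    L=held(name,0,0);zt=np.median(L[:,2]);m=np.zeros((420,560),np.uint8)
    t=L[abs(L[:,2]-zt)<2.5];m[t[:,4].astype(int),t[:,3].astype(int)]=1
    m=cv2.medianBlur(m,3);c=robot.camera_info("wrist");T=np.array(robot.read_state()["position"])
    cs,h=cv2.findContours(m,cv2.RETR_CCOMP,cv2.CHAIN_APPROX_NONE)
    for i,k in enumerate(cs):
        if cv2.contourArea(k)>200:
            q=np.array([(onplane(c,u,v,T[2]+zt/1000,True)-T)[:2]*1000 for u,v in k[:,0]],np.float32)
            (x,y),r=cv2.minEnclosingCircle(q);e=cv2.fitEllipse(q);print("hole" if h[0][i][3]>=0 else "outer",round(x,1),round(y,1),"D",round(2*r,1),"ell",np.round(e[0],1),np.round(e[1],1))
E
python3 - <<'E'
from h import *
bore('h2')
# spindle in w1: ring of depth points belonging to the tip
s=robot.read_state()
d=np.load('pics/w1.npy');c=robot.camera_info("wrist");R,C=pose(c)
# camera pose at w1: same tool orientation; use camera offset from TCP
C1=np.array([.5014,.2575,.3439]);R1=R
L=[]
for v in range(160,235):
    for u in range(262,298):
        if d[v,u]<.29:
            _,r=ray(c,u,v,True);L.append(C1+r*d[v,u]/(R@r)[2])
L=np.array(L)*1000
for z0,z1 in((50,70),(70,85),(85,98),(98,103),(103,110)):
    t=L[(L[:,2]>z0)&(L[:,2]<z1)]
    if len(t)>12:
        A=np.c_[2*t[:,:2],np.ones(len(t))];k=np.linalg.lstsq(A,(t[:,:2]**2).sum(1),rcond=None)[0];print(z0,len(t),k[:2].round(1),"D",(2*np.sqrt(k[2]+k[0]**2+k[1]**2)).round(1),t[:,0].min().round(1),t[:,0].max().round(1),t[:,1].min().round(1),t[:,1].max().round(1),t[:,2].max().round(1))
E
```

```text
tcp [ 0.5221 -0.2372  0.1924] F [-0.2  0.1 -0.9] open 0.0606
11225 top z rel tcp -0.4 circle -0.3 6.8 D 88.5 x [-28.9  27.9] y [-25.5  31.3] z tilt [-0.005  0.002 -0.463]
outer -0.4 2.6 D 61.1 ell [-0.5  2.7] [60.  60.3]
hole -0.4 2.6 D 19.4 ell [-0.4  2.6] [18.5 18.7]
50 33 [500.3 175.8] D 15.8 492.6 507.7 178.1 183.8 69.9
70 82 [500.3 175.9] D 15.5 492.8 507.5 178.3 183.9 84.9
85 82 [500.4 175.8] D 15.6 493.2 508.1 178.0 184.0 98.0
98 40 [500.4 175.9] D 15.5 492.8 507.8 177.9 183.8 102.9
103 132 [500.4 175.8] D 14.0 492.9 507.7 168.1 183.6 107.7
```

```bash
python3 -m jog '40 -4 0 0 0 0;90 -8 0 0 0 0;140 -12 0 0 0 0;190 -16 0 0 0 0;240 -20 0 0 0 0;290 -20 0 0 0 0;330 -20 0 0 0 0;347 -20 0 0 0 0;347 -20 0 0 0 0;347 -20 0 0 0 0;347 -20 0 0 0 0;347 -20 0 0 0 0;347 -20 0 0 0 0'
cat >> h.py <<'E'
def spindle():
    c=robot.camera_info("wrist");s=robot.read_state();p,d=robot.snapshot("wrist");T=np.array(s["position"])*1000;R,C=pose(c)
    L=[]
    for v in range(20,300):
        for u in range(200,360):
            if d[v,u]>0:
                _,r=ray(c,u,v,True);L.append((C+r*d[v,u]/(R@r)[2])*1000)
    L=np.array(L);L=L[(L[:,2]>62)&(L[:,2]<110)&(np.hypot(L[:,0]-502,L[:,1]-176)<16)]
    for z0,z1 in((62,80),(80,95),(95,103)):
        t=L[(L[:,2]>z0)&(L[:,2]<z1)]
        if len(t)<15: continue
        k=np.linalg.lstsq(np.c_[2*t[:,:2],np.ones(len(t))],(t[:,:2]**2).sum(1),rcond=None)[0]
        print(z0,len(t),k[:2].round(1),"D",(2*np.sqrt(k[2]+k[0]**2+k[1]**2)).round(1),"rel tcp",(k[:2]-T[:2]).round(1))
    print("tcp",T.round(1),"maxz",L[:,2].max() if len(L) else None)
E
python3 -c "
from h import *
bore('h3');spindle()"
```

```text
time: 6.95
position: [0.5037, 0.1079, 0.1947]
orientation: [0.708, 0.706, -0.0, -0.0]
wrist_force: [0.3, -0.0, -1.8]
opening: 0.0608
finger_force: 44.3
tcp [0.5037 0.1079 0.1947] F [ 0.3 -0.  -1.8] open 0.0608
11949 top z rel tcp -0.5 circle -0.3 6.9 D 88.1 x [-28.9  28. ] y [-25.4  31.7] z tilt [-0.001 -0.002 -0.489]
outer -0.3 2.9 D 61.7 ell [-0.5  2.9] [60.1 60.9]
hole -0.5 2.9 D 18.8 ell [-0.3  3.1] [17.5 18.2]
tcp [503.7 108.1 194.8] maxz 107.7723558851578
```

```bash
sed -i 's/    print("tcp",T.round(1),"maxz"/    t=L[L[:,2]>100];(x,y),r=cv2.minEnclosingCircle(t[:,:2].astype(np.float32));print("tip",len(t),round(x,1),round(y,1),"D",round(2*r,1),"rel",(x-T[0]).round(1),(y-T[1]).round(1))\n&/' h.py
python3 -c "
from h import *
spindle()"
```

```text
tip 182 501.5 175.3 D 15.4 rel -2.2 67.0
tcp [503.6 108.2 194.8] maxz 107.9233994595515
```

```bash
python3 -m jog '40 -1.8 0 0 0 0;64 -1.8 0 0 0 0;64 -1.8 30 0 0 0;64 -1.8 55 0 0 0;64 -1.8 64 0 0 0;64 -1.8 66 0 0 0;64 -1.8 66 0 0 0;64 -1.8 66 0 0 0;64 -1.8 66 0 0 0' && python3 -m jog '0 0 1 0 0 0;0 0 2 0 0 0;0 0 3 0 0 0;0 0 4 0 0 0;0 0 5 0 0 0;0 0 5 0 0 0'
```

```text
time: 8.0
position: [0.5029, 0.173, 0.1302]
orientation: [0.707, 0.707, 0.001, 0.001]
wrist_force: [-0.7, -0.9, -1.5]
opening: 0.0607
finger_force: 44.3
time: 8.6
position: [0.5016, 0.173, 0.1235]
orientation: [0.707, 0.707, -0.0, -0.0]
wrist_force: [1.0, 1.2, -1.0]
opening: 0.0606
finger_force: 44.3
```

```bash
python3 -m jog '0 0 1 0 0 0;0 0 1.5 0 0 0;0 0 2 0 0 0;0 0 2 0 0 0' && python3 -m jog '0 0 0.5 0 0 0;0 0 1 0 0 0;0 0 1.5 0 0 0;0 0 1.5 0 0 0'
```

```text
time: 9.0
position: [0.5017, 0.1729, 0.1217]
orientation: [0.707, 0.707, -0.0, -0.0]
wrist_force: [0.4, 0.5, -1.8]
opening: 0.0607
finger_force: 44.3
time: 9.4
position: [0.5017, 0.1729, 0.1202]
orientation: [0.707, 0.707, -0.0, -0.0]
wrist_force: [1.0, -0.1, -0.7]
opening: 0.0608
finger_force: 44.3
```

Underside is now about 3 mm below the tip level with no resistance. Continuing.

```bash
python3 -m jog '0 0 1 0 0 0;0 0 2 0 0 0;0 0 3 0 0 0;0 0 4 0 0 0;0 0 4 0 0 0' && python3 -m jog '0 0 2 0 0 0;0 0 4 0 0 0;0 0 6 0 0 0;0 0 8 0 0 0;0 0 8 0 0 0'
```

```text
time: 9.9
position: [0.5016, 0.1729, 0.1161]
orientation: [0.707, 0.707, -0.0, -0.0]
wrist_force: [-0.1, -0.3, -2.0]
opening: 0.0606
finger_force: 44.3
time: 10.4
position: [0.5014, 0.1729, 0.1078]
orientation: [0.707, 0.707, -0.0, -0.0]
wrist_force: [-0.1, -0.8, -2.0]
opening: 0.0608
finger_force: 44.3
```

```bash
python3 -m jog '0 0 4 0 0 0;0 0 8 0 0 0;0 0 12 0 0 0;0 0 16 0 0 0;0 0 20 0 0 0;0 0 24 0 0 0;0 0 27 0 0 0;0 0 29 0 0 0;0 0 29 0 0 0' && python3 -m jog '0 0 1 0 0 0;0 0 2 0 0 0;0 0 3 0 0 0;0 0 3 0 0 0'
```

```text
time: 11.3
position: [0.5015, 0.1729, 0.0789]
orientation: [0.707, 0.707, -0.0, -0.0]
wrist_force: [0.4, 0.1, -1.7]
opening: 0.0604
finger_force: 44.3
time: 11.7
position: [0.5017, 0.173, 0.0762]
orientation: [0.707, 0.707, -0.0, -0.0]
wrist_force: [-0.5, 0.8, -1.7]
opening: 0.0607
finger_force: 44.3
```

```bash
python3 -m jog '0 0 .7 0 0 0;0 0 1.5 0 0 0;0 0 1.5 0 0 0' && python3 -m jog '0 0 .5 0 0 0;0 0 1 0 0 0;0 0 1 0 0 0' && python3 -m jog '0 0 .5 0 0 0;0 0 1 0 0 0;0 0 1 0 0 0'
```

```text
time: 12.0
position: [0.5017, 0.1729, 0.0747]
orientation: [0.707, 0.707, -0.0, -0.0]
wrist_force: [1.0, 0.2, -1.3]
opening: 0.0608
finger_force: 44.3
time: 12.3
position: [0.5017, 0.1729, 0.0737]
orientation: [0.707, 0.707, -0.0, -0.0]
wrist_force: [-0.5, 0.4, -1.6]
opening: 0.0609
finger_force: 44.3
time: 12.6
position: [0.5017, 0.1729, 0.0727]
orientation: [0.707, 0.707, -0.0, -0.0]
wrist_force: [0.1, 0.3, -1.4]
opening: 0.0608
finger_force: 44.3
```

```bash
python3 -m jog '0 0 .5 0 0 0;0 0 1 0 0 0;0 0 1 0 0 0' && python3 -m jog '0 0 .5 0 0 0;0 0 1 0 0 0;0 0 1 0 0 0'&& python3 -m jog '0 0 .5 0 0 0;0 0 1 0 0 0;0 0 1 0 0 0'
```

```text
time: 12.9
position: [0.5018, 0.173, 0.072]
orientation: [0.707, 0.707, 0.0, 0.0]
wrist_force: [-0.7, -0.6, 0.2]
opening: 0.0612
finger_force: 44.5
time: 13.2
position: [0.5019, 0.173, 0.0715]
orientation: [0.707, 0.707, 0.0, 0.0]
wrist_force: [-2.5, -0.1, 5.1]
opening: 0.0608
finger_force: 44.9
time: 13.5
position: [0.5019, 0.173, 0.0706]
orientation: [0.707, 0.707, 0.0, 0.0]
wrist_force: [-2.5, 0.4, 5.7]
opening: 0.0608
finger_force: 44.9
```

```bash
python3 -m jog '0 0 -1 0 0 0;0 0 -1 0 0 0;0 0 -1 0 0 0;0 0 -1 0 0 0;0 0 -1 0 0 0;0 0 -1 0 0 0' 80 && python3 -m jog '0 0 -20 0 0 0;0 0 -60 0 0 0;0 0 -110 0 0 0;-50 0 -120 0 0 0;-100 0 -120 0 0 0;-150 0 -120 0 0 0;-190 -14 -120 0 0 0;-213 -27 -120 0 0 0;-213 -27 -120 0 0 0;-213 -27 -120 0 0 0;-213 -27 -120 0 0 0;-213 -27 -120 0 0 0' && python3 -c "from h import *;rings('w3')"
```

```text
time: 14.1
position: [0.5017, 0.173, 0.0707]
orientation: [0.707, 0.707, -0.0, -0.0]
wrist_force: [-0.3, 1.2, -0.4]
opening: 0.08
finger_force: 0.0
time: 15.3
position: [0.4751, -0.039, 0.1908]
orientation: [0.707, 0.708, 0.0, -0.0]
wrist_force: [0.8, 0.6, 0.8]
opening: 0.08
finger_force: 0.0
tcp [ 0.4751 -0.039   0.1908]
z 0.016 outer 473.0 -37.2 D 49.7 bore 472.9 -38.3 20.0
z 0.014 outer 473.0 -37.7 D 50.1 bore 472.9 -38.8 20.1
z 0.012 outer 473.0 -38.2 D 50.4 bore 472.8 -39.4 20.3
z 0.016 outer 605.8 -29.7 D 38.4 bore 606.0 -29.9 19.2
z 0.014 outer 606.7 -30.2 D 38.7 bore 606.8 -30.4 19.4
z 0.012 outer 607.5 -30.7 D 38.9 bore 607.7 -30.8 19.5
```

```bash
python3 -m jog '2.5 -2.1 40 0 0 0;2.5 -2.1 85 0 0 0;2.5 -2.1 130 0 0 0;2.5 -2.1 155 0 0 0;2.5 -2.1 166 0 0 0;2.5 -2.1 170 0 0 0;2.5 -2.1 171 0 0 0;2.5 -2.1 171 0 0 0;2.5 -2.1 171 0 0 0;2.5 -2.1 171 0 0 0' 80 && python3 -m jog '0 0 0 0 0 0;0 0 0 0 0 0;0 0 0 0 0 0;0 0 0 0 0 0;0 0 0 0 0 0;0 0 0 0 0 0;0 0 0 0 0 0;0 0 0 0 0 0;0 0 0 0 0 0' 40 40 && python3 -m jog '0 0 -10 0 0 0;0 0 -50 0 0 0;0 0 -100 0 0 0;0 0 -150 0 0 0;40 15 -175 0 0 0;90 29 -175 0 0 0;135 29 -175 0 0 0;147 29 -175 0 0 0;147 29 -175 0 0 0;147 29 -175 0 0 0;147 29 -175 0 0 0;147 29 -175 0 0 0' && python3 -c "
from h import *
bore('h4');spindle()"
```

```text
time: 16.35
position: [0.4736, -0.0378, 0.0209]
orientation: [0.707, 0.707, 0.001, 0.001]
wrist_force: [0.3, 0.5, -0.0]
opening: 0.08
finger_force: 0.0
time: 17.25
position: [0.4729, -0.0376, 0.0206]
orientation: [0.707, 0.707, 0.0, 0.0]
wrist_force: [-2.2, 0.4, 6.0]
opening: 0.0475
finger_force: 40.1
time: 18.45
position: [0.5016, 0.108, 0.1946]
orientation: [0.708, 0.706, -0.0, -0.0]
wrist_force: [-0.3, -0.4, -0.2]
opening: 0.0479
finger_force: 41.7
tcp [0.5016 0.108  0.1946] F [-0.3 -0.4 -0.2] open 0.0479
6584 top z rel tcp -6.7 circle -0.3 7.2 D 73.6 x [-23.3  22.5] y [-23.3  22.8] z tilt [-2.000e-03 -4.000e-03 -6.726e+00]
outer -0.4 -0.2 D 49.7 ell [-0.4 -0.2] [47.8 48.9]
hole -0.8 -0.3 D 19.6 ell [-0.3 -0. ] [17.9 18.7]
62 922 [501.9 175.6] D 26.0 rel tcp [ 0.2 67.5]
tip 170 501.5 175.2 D 15.4 rel -0.2 67.1
tcp [501.7 108.2 194.7] maxz 108.28217421362959
```

```bash
python3 -m jog '40 0.1 0 0 0 0;67.4 0.1 0 0 0 0;67.4 0.1 30 0 0 0;67.4 0.1 52 0 0 0;67.4 0.1 61 0 0 0;67.4 0.1 63 0 0 0;67.4 0.1 63 0 0 0;67.4 0.1 63 0 0 0;67.4 0.1 63 0 0 0' && python3 -m jog '0 0 1 0 0 0;0 0 2 0 0 0;0 0 3 0 0 0;0 0 4 0 0 0;0 0 4.5 0 0 0;0 0 4.5 0 0 0' &&  python3 -m jog '0 0 .7 0 0 0;0 0 1.5 0 0 0;0 0 1.5 0 0 0'
```

```text
time: 19.45
position: [0.5029, 0.1769, 0.1331]
orientation: [0.707, 0.707, 0.001, 0.001]
wrist_force: [0.5, -0.2, -1.0]
opening: 0.0477
finger_force: 41.7
time: 20.05
position: [0.5016, 0.1769, 0.1271]
orientation: [0.707, 0.707, -0.0, -0.0]
wrist_force: [0.2, -0.1, -0.3]
opening: 0.0481
finger_force: 41.7
time: 20.35
position: [0.5017, 0.1769, 0.1256]
orientation: [0.707, 0.707, -0.0, -0.0]
wrist_force: [1.0, 0.3, -0.6]
opening: 0.0476
finger_force: 41.7
```

```bash
python3 -m jog '-.6 0 0 0 0 0;-1.2 0 0 0 0 0;-1.2 0 0 0 0 0' && python3 -m jog '0 0 .7 0 0 0;0 0 1.5 0 0 0;0 0 2 0 0 0;0 0 2 0 0 0' &&  python3 -m jog '0 0 1 0 0 0;0 0 2 0 0 0;0 0 3 0 0 0;0 0 3 0 0 0'
```

```text
time: 20.65
position: [0.5018, 0.1756, 0.1258]
orientation: [0.707, 0.707, 0.0, 0.0]
wrist_force: [0.1, 0.0, -0.4]
opening: 0.0474
finger_force: 41.7
time: 21.05
position: [0.5016, 0.1757, 0.1236]
orientation: [0.707, 0.707, -0.0, -0.0]
wrist_force: [0.2, -0.0, -0.7]
opening: 0.0474
finger_force: 41.7
time: 21.45
position: [0.5016, 0.1756, 0.1205]
orientation: [0.707, 0.707, -0.0, -0.0]
wrist_force: [0.5, 0.2, 0.2]
opening: 0.048
finger_force: 41.7
```

Threaded. Going down to just above the large spacer (expected contact near TCP 0.091).

```bash
python3 -m jog '0 0 4 0 0 0;0 0 8 0 0 0;0 0 12 0 0 0;0 0 16 0 0 0;0 0 20 0 0 0;0 0 23 0 0 0;0 0 25 0 0 0;0 0 25 0 0 0' && python3 -m jog '0 0 .7 0 0 0;0 0 1.5 0 0 0;0 0 1.5 0 0 0' && python3 -m jog '0 0 .5 0 0 0;0 0 1 0 0 0;0 0 1 0 0 0' && python3 -m jog '0 0 .5 0 0 0;0 0 1 0 0 0;0 0 1 0 0 0'
```

```text
time: 22.25
position: [0.5015, 0.1756, 0.0954]
orientation: [0.707, 0.707, -0.0, -0.0]
wrist_force: [-0.4, 0.7, -0.5]
opening: 0.0472
finger_force: 41.7
time: 22.55
position: [0.5018, 0.1757, 0.0943]
orientation: [0.707, 0.707, 0.0, 0.0]
wrist_force: [-0.0, 0.1, -0.7]
opening: 0.0474
finger_force: 41.7
time: 22.85
position: [0.5017, 0.1757, 0.0932]
orientation: [0.707, 0.707, -0.0, -0.0]
wrist_force: [-0.2, 0.2, -1.6]
opening: 0.0478
finger_force: 41.7
time: 23.15
position: [0.5017, 0.1756, 0.0922]
orientation: [0.707, 0.707, -0.0, -0.0]
wrist_force: [-1.0, 0.1, -1.7]
opening: 0.0471
finger_force: 41.7
```

```bash
python3 -m jog '0 0 .5 0 0 0;0 0 1 0 0 0;0 0 1 0 0 0' && python3 -m jog '0 0 .5 0 0 0;0 0 .5 0 0 0;0 0 .5 0 0 0' && python3 -m jog '0 0 .5 0 0 0;0 0 .5 0 0 0;0 0 .5 0 0 0'
```

```text
time: 23.45
position: [0.5017, 0.1757, 0.0912]
orientation: [0.707, 0.707, -0.0, -0.0]
wrist_force: [0.9, 0.1, -0.8]
opening: 0.0478
finger_force: 41.7
time: 23.75
position: [0.5018, 0.1757, 0.0909]
orientation: [0.707, 0.707, 0.0, 0.0]
wrist_force: [0.2, 0.3, -0.6]
opening: 0.048
finger_force: 41.8
time: 24.05
position: [0.5019, 0.1757, 0.0908]
orientation: [0.707, 0.707, 0.0, 0.0]
wrist_force: [-2.3, -0.4, 4.3]
opening: 0.0474
finger_force: 42.3
```

```bash
python3 -m jog '0 0 -.5 0 0 0;0 0 -.5 0 0 0;0 0 -.5 0 0 0;0 0 -.5 0 0 0;0 0 -.5 0 0 0;0 0 -.5 0 0 0' 70 && python3 -m jog '0 0 -20 0 0 0;0 0 -60 0 0 0;0 0 -100 0 0 0;-40 20 -100 0 0 0;-80 40 -100 0 0 0;-120 60 -100 0 0 0;-160 80 -100 0 0 0;-200 100 -100 0 0 0;-206 106 -100 0 0 0;-206 106 -100 0 0 0;-206 106 -100 0 0 0;-206 106 -100 0 0 0' && python3 -c "from h import *;rings('w4')"
```

```text
time: 24.65
position: [0.5017, 0.1756, 0.0907]
orientation: [0.707, 0.707, -0.0, -0.0]
wrist_force: [-0.8, -0.5, -0.1]
opening: 0.0701
finger_force: 0.0
time: 25.85
position: [0.6069, -0.0287, 0.1905]
orientation: [0.707, 0.708, -0.0, -0.001]
wrist_force: [-0.4, 0.6, -0.1]
opening: 0.0701
finger_force: 0.0
tcp [ 0.6069 -0.0287  0.1905]
z 0.016 outer 608.8 -29.3 D 37.5 bore 608.8 -29.7 19.3
z 0.014 outer 608.8 -29.8 D 37.8 bore 608.8 -30.2 19.5
z 0.012 outer 608.9 -30.3 D 38.0 bore 608.8 -30.7 19.6
z 0.016 outer 749.7 80.5 D 102.1 bore 742.1 82.0 54.4
z 0.014 outer 750.6 80.8 D 102.8 bore 743.0 82.2 54.8
z 0.012 outer 751.6 81.0 D 103.5 bore 743.9 82.4 55.1
```

```bash
python3 -m jog '-.7 1.9 40 0 0 0;-.7 1.9 85 0 0 0;-.7 1.9 130 0 0 0;-.7 1.9 155 0 0 0;-.7 1.9 166 0 0 0;-.7 1.9 169.5 0 0 0;-.7 1.9 170.5 0 0 0;-.7 1.9 170.5 0 0 0;-.7 1.9 170.5 0 0 0;-.7 1.9 170.5 0 0 0' 70 && python3 -m jog '0 0 0 0 0 0;0 0 0 0 0 0;0 0 0 0 0 0;0 0 0 0 0 0;0 0 0 0 0 0;0 0 0 0 0 0;0 0 0 0 0 0;0 0 0 0 0 0;0 0 0 0 0 0' 28 60 && python3 -m jog '0 0 -10 0 0 0;0 0 -50 0 0 0;0 0 -100 0 0 0;0 0 -150 0 0 0;40 -30 -175 0 0 0;80 -60 -175 0 0 0;120 -90 -175 0 0 0;138 -107 -175 0 0 0;138 -107 -175 0 0 0;138 -107 -175 0 0 0;138 -107 -175 0 0 0;138 -107 -175 0 0 0' && python3 -c "
from h import *
bore('h5');spindle()"
```

```text
time: 26.9
position: [0.6106, -0.0313, 0.0218]
orientation: [0.707, 0.707, 0.001, 0.001]
wrist_force: [1.1, -0.2, -0.2]
opening: 0.0698
finger_force: 0.0
time: 27.8
position: [0.6101, -0.0312, 0.0212]
orientation: [0.707, 0.707, 0.0, 0.0]
wrist_force: [-1.5, -0.6, 5.8]
opening: 0.0343
finger_force: 59.3
time: 29.0
position: [0.5035, 0.106, 0.1953]
orientation: [0.708, 0.706, 0.0, 0.0]
wrist_force: [-0.3, -0.3, -0.1]
opening: 0.0344
finger_force: 59.9
tcp [0.5035 0.106  0.1953] F [-0.3 -0.3 -0.1] open 0.0344
3440 top z rel tcp -9.2 circle 2.2 7.5 D 53.4 x [-17.3  16.5] y [-16.9  18.2] z tilt [-2.000e-03 -5.000e-03 -9.252e+00]
outer 0.1 0.8 D 37.9 ell [-0.4  0.9] [35.2 37.3]
hole -0.4 1.1 D 19.1 ell [-0.4  1. ] [17.8 18.4]
80 1073 [501.9 175.8] D 25.8 rel tcp [-1.5 69.8]
tip 173 501.5 175.4 D 15.5 rel -2.0 69.4
tcp [503.4 106.  195.3] maxz 108.50059310686855
```

View pics/h5.png

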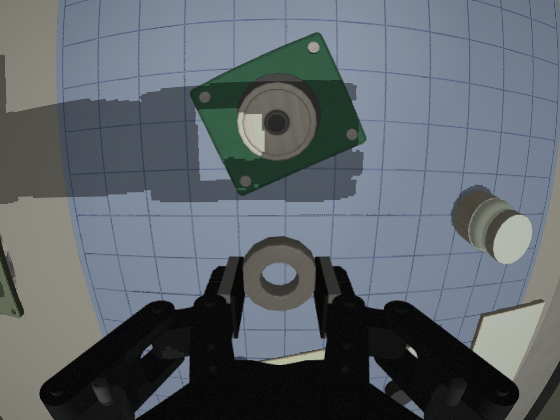

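The large and medium spacers are on the spindle at (277,122), and the small one is held level at (280,272).

```bash
python3 -m jog '40 -1.6 0 0 0 0;67.5 -1.6 0 0 0 0;67.5 -1.6 30 0 0 0;67.5 -1.6 52 0 0 0;67.5 -1.6 60 0 0 0;67.5 -1.6 62 0 0 0;67.5 -1.6 62 0 0 0;67.5 -1.6 62 0 0 0;67.5 -1.6 62 0 0 0;67.5 -1.6 62 0 0 0;67.5 -1.6 62 0 0 0'
```

```text
time: 30.2
position: [0.5014, 0.1745, 0.1339]
orientation: [0.707, 0.707, 0.0, 0.0]
wrist_force: [0.3, -0.0, -0.6]
opening: 0.0343
finger_force: 59.9
```

```bash
python3 -m jog '0 .2 1 0 0 0;0 .3 2 0 0 0;0 .3 3 0 0 0;0 .3 4 0 0 0;0 .3 5 0 0 0;0 .3 6 0 0 0;0 .3 6 0 0 0' &&  python3 -m jog '0 0 .7 0 0 0;0 0 1.5 0 0 0;0 0 1.5 0 0 0' && python3 -m jog '0 0 .7 0 0 0;0 0 1.5 0 0 0;0 0 2 0 0 0;0 0 2 0 0 0' && python3 -m jog '0 0 1 0 0 0;0 0 2 0 0 0;0 0 3 0 0 0;0 0 3 0 0 0'
```

```text
time: 30.9
position: [0.5012, 0.1745, 0.127]
orientation: [0.707, 0.707, -0.0, -0.0]
wrist_force: [-0.3, 0.1, -0.1]
opening: 0.0341
finger_force: 59.9
time: 31.2
position: [0.5013, 0.1744, 0.1257]
orientation: [0.707, 0.707, -0.0, -0.0]
wrist_force: [0.2, 0.1, -0.4]
opening: 0.0344
finger_force: 59.9
time: 31.6
position: [0.5014, 0.1745, 0.1237]
orientation: [0.707, 0.707, -0.0, -0.0]
wrist_force: [0.0, 0.3, -0.1]
opening: 0.034
finger_force: 59.9
time: 32.0
position: [0.5013, 0.1745, 0.1206]
orientation: [0.707, 0.707, -0.0, -0.0]
wrist_force: [-0.5, -0.1, -0.6]
opening: 0.0342
finger_force: 59.9
```

```bash
python3 -m jog '0 .2 3 0 0 0;0 .3 6 0 0 0;0 .3 9 0 0 0;0 .3 11 0 0 0;0 .3 12.5 0 0 0;0 .3 12.5 0 0 0' && python3 -m jog '0 0 .7 0 0 0;0 0 1.2 0 0 0;0 0 1.2 0 0 0' && python3 -m jog '0 0 .5 0 0 0;0 0 1 0 0 0;0 0 1 0 0 0' && python3 -m jog '0 0 .5 0 0 0;0 0 1 0 0 0;0 0 1 0 0 0'
```

```text
time: 32.6
position: [0.5015, 0.1745, 0.108]
orientation: [0.707, 0.707, -0.0, -0.0]
wrist_force: [-0.2, -0.5, -1.1]
opening: 0.0342
finger_force: 59.9
time: 32.9
position: [0.5016, 0.1744, 0.1071]
orientation: [0.707, 0.707, -0.0, -0.0]
wrist_force: [-0.2, -0.9, -0.0]
opening: 0.0341
finger_force: 59.9
time: 33.2
position: [0.5016, 0.1744, 0.106]
orientation: [0.707, 0.707, -0.0, -0.0]
wrist_force: [-0.2, -0.6, 0.1]
opening: 0.0348
finger_force: 59.9
time: 33.5
position: [0.5017, 0.1745, 0.1053]
orientation: [0.707, 0.707, 0.0, 0.0]
wrist_force: [0.3, -0.1, 1.0]
opening: 0.0347
finger_force: 60.1
```

```bash
for i in 1; do :; done; python3 -m jog '0 0 .5 0 0 0;0 0 1 0 0 0;0 0 1 0 0 0' && python3 -m jog '0 0 .5 0 0 0;0 0 1 0 0 0;0 0 1 0 0 0' && python3 -m jog '0 0 .5 0 0 0;0 0 1 0 0 0;0 0 1 0 0 0' && python3 -m jog '0 0 .5 0 0 0;0 0 1 0 0 0;0 0 1 0 0 0'
```

```text
time: 33.8
position: [0.5018, 0.1745, 0.1044]
orientation: [0.707, 0.707, 0.0, 0.0]
wrist_force: [-1.8, -1.4, 4.5]
opening: 0.0343
finger_force: 60.4
time: 34.1
position: [0.5018, 0.1745, 0.1031]
orientation: [0.707, 0.707, 0.0, 0.0]
wrist_force: [-1.9, -0.4, 4.5]
opening: 0.034
finger_force: 60.4
time: 34.4
position: [0.5018, 0.1745, 0.102]
orientation: [0.707, 0.707, 0.0, 0.0]
wrist_force: [-2.1, 0.1, 3.6]
opening: 0.0345
finger_force: 60.4
time: 34.7
position: [0.5018, 0.1745, 0.101]
orientation: [0.707, 0.707, 0.0, 0.0]
wrist_force: [-0.4, -0.1, 4.3]
opening: 0.0347
finger_force: 60.4
```

```bash
python3 -m jog '0 0 .5 0 0 0;0 0 1 0 0 0;0 0 1 0 0 0' && python3 -m jog '0 0 .5 0 0 0;0 0 .5 0 0 0;0 0 .5 0 0 0' && python3 -m jog '0 0 .5 0 0 0;0 0 .5 0 0 0;0 0 .5 0 0 0' && python3 -m jog '0 0 .5 0 0 0;0 0 .5 0 0 0;0 0 .5 0 0 0'
```

```text
time: 35.0
position: [0.5017, 0.1745, 0.1]
orientation: [0.707, 0.707, 0.0, 0.0]
wrist_force: [-0.7, -0.3, 4.2]
opening: 0.034
finger_force: 60.4
time: 35.3
position: [0.5017, 0.1745, 0.0995]
orientation: [0.707, 0.707, 0.0, 0.0]
wrist_force: [-0.6, -0.7, 4.2]
opening: 0.0341
finger_force: 60.4
time: 35.6
position: [0.5017, 0.1745, 0.0991]
orientation: [0.707, 0.707, 0.0, 0.0]
wrist_force: [-0.6, -0.3, 3.4]
opening: 0.0345
finger_force: 60.4
time: 35.9
position: [0.5018, 0.1745, 0.099]
orientation: [0.707, 0.707, 0.0, 0.0]
wrist_force: [-0.7, -0.9, 7.3]
opening: 0.0344
finger_force: 60.7
```

```bash
python3 -m jog '0 0 .5 0 0 0;0 0 .5 0 0 0;0 0 .5 0 0 0' && python3 -m jog '0 0 .3 0 0 0;0 0 .3 0 0 0;0 0 .3 0 0 0'
```

```text
time: 36.2
position: [0.5018, 0.1745, 0.099]
orientation: [0.707, 0.707, 0.0, 0.0]
wrist_force: [-2.5, -1.4, 9.1]
opening: 0.0343
finger_force: 61.0
time: 36.5
position: [0.5019, 0.1745, 0.099]
orientation: [0.707, 0.707, 0.0, 0.0]
wrist_force: [-2.6, -0.6, 11.3]
opening: 0.0338
finger_force: 61.1
```

Firm stop, so the collar is home. Unload, release, back off and check heights from the side.

```bash
python3 -m jog '0 0 -1 0 0 0;0 0 -1.3 0 0 0;0 0 -1.3 0 0 0' && python3 -m jog '0 0 0 0 0 0;0 0 0 0 0 0;0 0 0 0 0 0;0 0 0 0 0 0;0 0 0 0 0 0;0 0 0 0 0 0' 75 && python3 -m jog '0 0 -10 0 0 0;0 0 -40 0 0 0;0 0 -80 0 0 0;-30 0 -110 0 0 0;-60 0 -110 0 0 0;-68 0 -110 0 0 0;-68 0 -110 0 0 0;-68 0 -110 0 0 0;-68 0 -110 0 0 0' && python3 - <<'E'
from h import *
c=robot.camera_info("wrist");s=robot.read_state();p,d=robot.snapshot("wrist");cv2.imwrite("pics/end.png",p[:,:,::-1]);R,C=pose(c)
L=[]
for v in range(20,260):
    for u in range(150,400):
        if d[v,u]>0:
            _,r=ray(c,u,v,True);L.append((C+r*d[v,u]/(R@r)[2])*1000)
L=np.array(L);q=np.hypot(L[:,0]-501.5,L[:,1]-175.4)
for n,a,b in(("S top (90)",11,17),("M top (78)",20.5,23.5),("L top (64)",26.5,29.5),("boss 40",33,34.5)):
    t=L[(q>a)&(q<b)];k=np.linalg.lstsq(np.c_[t[:,:2]-[501.5,175.4],np.ones(len(t))],t[:,2],rcond=None)[0]
    print(n,len(t),np.percentile(t[:,2],[5,50,95]).round(1),"tilt",k[:2].round(3))
E
```

```text
time: 36.8
position: [0.5018, 0.1745, 0.0991]
orientation: [0.707, 0.707, 0.0, 0.0]
wrist_force: [-0.7, -0.8, 4.2]
opening: 0.034
finger_force: 60.4
time: 37.4
position: [0.5016, 0.1745, 0.099]
orientation: [0.707, 0.707, -0.0, -0.0]
wrist_force: [-0.7, 0.2, 0.3]
opening: 0.0752
finger_force: 0.0
time: 38.3
position: [0.5011, 0.1073, 0.2084]
orientation: [0.707, 0.707, -0.0, -0.001]
wrist_force: [-0.2, 1.3, 0.1]
opening: 0.0751
finger_force: 0.0
S top (90) 939 [88.8 90.  91.1] tilt [-0.001  0.003]
M top (78) 646 [76.8 77.9 79. ] tilt [ 0.001 -0.005]
L top (64) 704 [62.8 63.9 65.1] tilt [-0.001 -0.002]
boss 40 209 [38.7 40.1 41.3] tilt [0.005 0.009]
```

View pics/end.png

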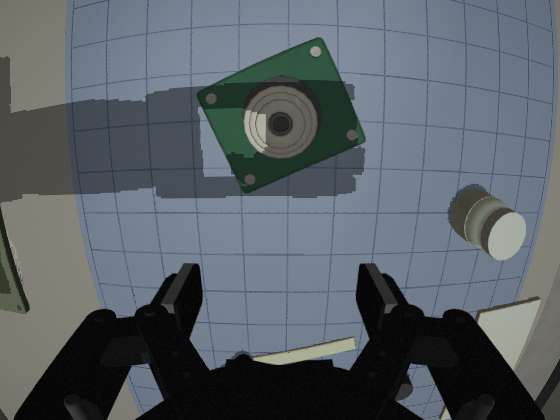

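The stack at (280,123) is complete and level. Ring tops measure 90, 78 and 64 mm, exactly the home heights.

```bash
python3 -c "
from plant import robot
print(robot.job_done())"
```

```text
the job is handed in; nothing more can be done
None
```

The large, medium and small spacers are stacked on the spindle in that order, with the collar pressed home and the arm clear; I handed the job in at about 38 s, and no verdict was returned.

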